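# Take the locked lid off the bowl chopper

### The arm

A 6-joint arm with a two-finger parallel gripper is mounted at the origin on the work surface. World frame = base frame: x ahead of the robot, y to its left, z up, the work surface at z = 0. Lengths are in m, angles in degrees, forces in N, time in s.
With the tool pointing down it reaches from about 0.375 to 0.75 m from the base axis. Payload 9 kg.
Tool frame: the origin (TCP) lies where the fingers leave the gripper's body, on its centre line; the fingertips stand 73 mm ahead of it and the grasp point (between the pads) lies 54 mm ahead of it (robot.tip_reach is the distance from the TCP to the fingertips, in m); z points along the fingers, y is the line along which they close (so a half turn about z gives the same grasp; the last joint's range is limited). The gripper opens to 85 mm and grips with 20 to 120 N. Pads are 22 mm wide; open, the fingers measure 114 mm over their backs; the gripper's body (76 mm by 85 mm) begins 54 mm behind the grasp point. The pads swing forward as they close: fully open they stand 13 mm farther back than shut.
Start: joints at [-84.322, 5.964, 5.575, 89.605, 0, 77.527], TCP at [0.187, -0.57, 0.304] pointing down, gripper open.
Joint ranges: [-171.21, 171.21], [-48.23, 106.86], [-62.78, 66.21], [-105.2, 120.99], [-86.42, 89.51], [-180, 180]. Speed limits (degrees/s): [127.2, 127.2, 147.25, 180, 180, 180].

### API

Orientations are given as [roll, pitch, yaw] about the fixed x, y, z axes, in that order (R = Rz(yaw) Ry(pitch) Rx(roll)).
In Python, from plant import robot gives the robot as it stands. Calls block until the motion is done:
- robot.move_pose(position, orientation): joint-space move of the TCP to a pose.
- robot.line_to(position, vel=0.15, rotation=None, guard=None): straight line of the TCP; rotation=None keeps the orientation; vel is the mean speed in m/s. With guard (N) it stops when the force on the tool has changed by that much, and returns True; else False.
- robot.goto_joints(angles): joint-space move.
- robot.set_gripper(opening): finger opening in m; the grip force is fixed at half the most; returns when the fingers have stopped.
- robot.pause(seconds).
- robot.ik(position, orientation): joint angles nearest the present ones, or None.
- robot.observe(): the state.
- robot.grab_frame(name): name is "scene" or "top"; returns the picture (400x640x3 uint8, blue, green, red); there is no depth.
- robot.get_calibration(name): a dict with "vertical_fov" (degrees; the focal length in pixels is half the picture's height over the tangent of half this angle, whatever the lens; pixels are square), "cx", "cy" (the principal point, pixels), "k1" (the pictures are not rectified: a ray, as slopes to the right and down, at radius r is drawn at 1 + k1 r^2 times it, then the intrinsics apply), "rvec" (rotation vector, rad) and "tvec" (3), from world to camera coordinates, as OpenCV has them. Camera axes: x right, y down, z forward; pixel columns grow to the right and rows downward; lengths in m; the calibration is good to about 2 mm. A picture is of the moment at which its call begins. get_calibration takes no time and is no camera call.
A pose or a line that the arm cannot do raises robot.IKError and nothing moves.
- robot.job_done(): hands the job in; it is judged then, once.
The state is a dict: "time": time; "q": joint angles; "qvel": joint speeds; "joint_torque": joint torques, N m; "tool_pos": TCP position; "tcp_rot": TCP orientation; "ft_force": force on the tool from outside, world axes, zero at the start; "torque": the same for the moment, N m; "gripper_width": finger opening in m; "gripper_force": force on a finger pad.
Only numpy, scipy, OpenCV 4.12 (cv2) and the standard library are available. Lean on these libraries where they do the work, as an engineer would, in place of code of your own. Each camera call takes 0.05 s, during which the arm holds its last target. There are 200 camera calls.

### The job

Open the bowl chopper: press its orange release button fully down, then turn the white lid anticlockwise (seen from above) by its blue handle, up to a quarter turn, until you feel it come up against its end stop, lift it straight off and set it down gently, upright and wholly on the red chopping board, and let go. Feel your way: never force the button or the lid, and leave the bowl, jar and spoon where they are.

Things in the scene. Friction and masses are not known exactly. Their poses are not given: they have to be found in the camera images.
- chopper: Bench-top bowl chopper, fixed. Grey motor base 190 x 200 x 75 mm (x -80 to +110, y +-100 mm of the origin), on it an aluminium bowl 163 mm in diameter; its flat rim is 160 mm above the table. Origin: on the bowl's vertical axis at table height; z up; -x points to the side of the orange release button.
- rim (a point): Bowl axis at rim height. Round it a dark steel bayonet collar, radius 64 to 80 mm, 13.5 mm high: two claws over the lid's lugs, each ending in a gap where the lug can rise, then a hard end stop. The collar's setting varies: the stop comes after turning the lid 49 to 87 degrees; the lugs are clear of the claws only at the stop or up to 3 degrees short of it.
- release (a joint): Travel of the orange button, m: 0 up (locked), 0.009 fully down, hard there. Goes straight down against about 4 N of friction, no spring, and stays where left. Its tongue sits between two blue ears on the lid's edge and blocks turning either way until it is 7 mm down. More than 40 N on it is forcing.
- release_top (a point): Centre of the button's flat round top, 24 mm in diameter, 96 mm from the bowl's axis on the chopper's -x side; 36 mm above the bowl's rim (196 mm above the table) when up, and moving with the button. Press it from above with shut fingers.
- lid: White lid, about 0.35 kg, loose but locked. Origin: centre of its underside; z up. Plug 100 mm wide, 8 mm high, in the bowl's 105 mm bore; above it a disc 120 mm wide, to 31 mm; two blue lugs reach 72 mm from the axis, at 66 and -114 degrees from its x. Seated, its origin is 152 mm above the table, its axes are the chopper's; play 1.5 mm up, 2.5 sideways. Stands on its plug when off.
- lid_grip (a point): On the lid's axis inside the blue handle bar, 58 mm above the lid's origin, 18 mm below the bar's top. The bar is 18 mm thick (lid x), 74 mm long (lid y), 45 mm high: grip it across x from above. Turning freely takes under 0.4 N m; a rise of 0.3 N m while turning means the stop. More than 40 N between lid and chopper is forcing.
- board: Red plastic chopping board, 250 x 220 x 20 mm (x, y, z), fixed. Origin: centre of its underside, at table height; its top is 20 mm above.
- bowl: Small loose steel bowl, 110 mm in diameter, 50 mm high; leave it. Origin: centre of its underside.
- jar: Loose amber spice jar with a green cap, 48 mm in diameter, 85 mm high; leave it. Origin: centre of its underside.
- spoon: Loose wooden spoon, 240 mm long, lying flat; leave it. Origin: underside, near its middle; x along it.
Not all that is in view belongs to the job. Several things have the shape of the lid; the one meant has the colours described above.

How it is judged (in metres and radians):
On the way, in this order (a step that is already met when the one before it is completed fails the run):
1. the release button is pressed fully down while the lid is still seated and locked (value of joint release above 0.007 m and z of lid in the frame of chopper below 0.156 m and angle between the x axis of lid and the x axis of chopper, either way round below 0.15 rad), for 0.1 s.
2. the lid is turned by at least 46 degrees, still seated (angle between the x axis of lid and the x axis of chopper, either way round above 0.8 rad and z of lid in the frame of chopper below 0.156 m), for 0.1 s.
3. the lid is lifted clear of the collar (z of lid in the frame of chopper above 0.17 m and angle between lid's own z axis and vertical below 0.3 rad), for 0.1 s.
At the end, for the whole second after the job is handed in: The lid stands upright (within 4.5 degrees) and at rest on the red board, flat on its top (within 3 mm), its axis within 75 mm of the board's centre along the board's x and 60 mm along its y; the release button is still down (over 7 mm); bowl, jar and spoon within 30 mm of where they were (x of lid in the frame of board between -0.075 and 0.075 m and y of lid in the frame of board between -0.06 and 0.06 m and z of lid in the frame of board between 0.017 and 0.023 m and angle between lid's own z axis and vertical below 0.08 rad and linear speed of lid below 0.01 m/s and angular speed of lid below 0.1 rad/s and value of joint release above 0.007 m and distance of each of bowl, jar, spoon from where it was at the start of the episode below 0.03 m); the robot touches nothing.
It fails at once if the lid is forced: more than 40 N between lid and chopper (contact force between lid and chopper above 40 N).
It fails at once if the robot presses the chopper or its button with more than 40 N (contact force between chopper and the arm above 40 N or contact force between chopper and the fingers above 40 N).
It fails at once if the lid is slammed down: more than 80 N between lid and board (contact force between lid and board above 80 N).
It fails at once if the bowl, jar or spoon is moved by more than 30 mm (distance of any of bowl, jar, spoon from where it was at the start of the episode above 0.03 m).
It also fails if it takes over 72 s, if anything falls off the work surface, if the arm or the gripper's body presses on something with over 40 N, if the wrist force passes 120 N, or if a joint passes its speed limit or range.

## Working session

There is one attempt and no reset: what is moved stays moved. The work goes in short steps, each a Python script; the robot and the scene stay as the last script left them, time stands still between calls to the robot, and variables do not carry over. Pictures are saved under pics/ and viewed, at most 10 in all, crops included, and the job is handed in when it is done.

```bash
ls; mkdir -p pics; python3 - <<'E'
from plant import robot
import cv2
for n in("scene","top"):
    cv2.imwrite(f"pics/{n}0.png",robot.grab_frame(n)); print(n,robot.get_calibration(n))
o=robot.observe(); print({k:o[k] for k in("time","tool_pos","tcp_rot","ft_force","torque","gripper_width")})
E
```

```text
pics
scene {'vertical_fov': 44.53636992941388, 'cx': 322.545802455395, 'cy': 200.3683975644821, 'k1': -0.10788237003461748, 'rvec': array([ 1.08305324,  2.26761678, -1.11526247]), 'tvec': array([ 0.46374068, -0.15549947,  1.76795484])}
top {'vertical_fov': 53.46548359096932, 'cx': 324.9709910426129, 'cy': 197.49160043354615, 'k1': -0.013078887683669521, 'rvec': array([ 2.14300172, -2.12177938,  0.19635394]), 'tvec': array([-0.12281466,  0.61803431,  0.91759867])}
{'time': 0.1, 'tool_pos': array([ 0.18687707, -0.56993529,  0.30320533]), 'tcp_rot': array([-1.79932221e+02, -1.45394878e-02,  1.81490078e+01]), 'ft_force': array([ 0.23237104,  0.91636963, -0.47694918]), 'torque': array([ 0.04276704, -0.0280008 ,  0.00528434]), 'gripper_width': 0.08481612266495045}
```

View pics/scene0.png

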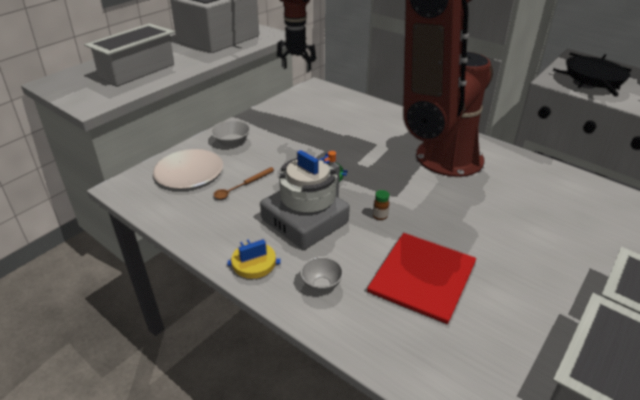

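View pics/top0.png

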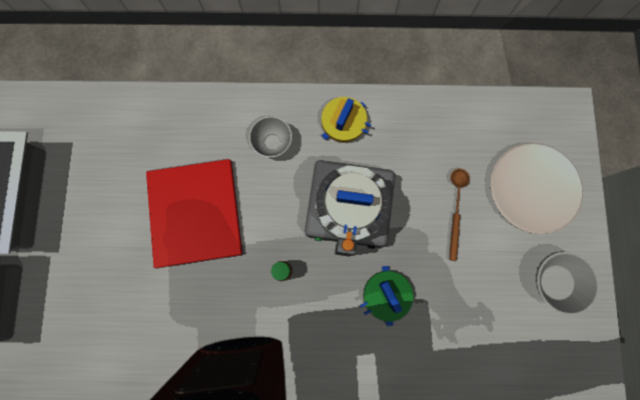

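Three lid-shaped things are in the top picture: yellow at (345,118), green at (388,295), and white with a blue bar at (355,198). The white one sits in the chopper, so it fits the description. The orange button is at about (348,243), the board's corners at about (147,170), (231,160), (242,256) and (153,267). I'll confirm in an enlarged crop.

```bash
cat > h.py <<'E'
import numpy as np, cv2
from plant import robot
def cam(n):
    c=robot.get_calibration(n); f=200/np.tan(np.radians(c["vertical_fov"]/2))
    return np.array([[f,0,c["cx"]],[0,f,c["cy"]],[0,0,1]]),np.array([c["k1"],0,0,0.]),cv2.Rodrigues(c["rvec"])[0],c["rvec"],c["tvec"]
def at_z(n,px,z):
    "world points at height z seen at pixels px"
    K,D,R,r,t=cam(n)
    u=cv2.undistortPoints(np.array(px,float).reshape(-1,1,2),K,D).reshape(-1,2)
    d=np.c_[u,np.ones(len(u))]@R; o=-R.T@t
    return o+d*((z-o[2])/d[:,2])[:,None]
def proj(n,P):
    K,D,R,r,t=cam(n)
    return cv2.projectPoints(np.array(P,float).reshape(-1,1,3),r,t,K,D)[0].reshape(-1,2)
E
python3 - <<'E'
from h import *
a=cv2.imread("pics/top0.png")[150:265,290:410]
b=cv2.imread("pics/scene0.png")[140:250,250:365]
f=lambda i:cv2.resize(i,None,fx=5,fy=5,interpolation=cv2.INTER_CUBIC)
cv2.imwrite("pics/a.png",f(a)); cv2.imwrite("pics/b.png",f(b))
img=cv2.imread("pics/top0.png"); 
m=((img[:,:,2]>80)&(img[:,:,1]<60)&(img[:,:,0]<60)).astype(np.uint8)
cs=max(cv2.findContours(m,0,2)[0],key=cv2.contourArea); p=at_z("top",cs.reshape(-1,2),.02)
print("board",cv2.minAreaRect(p[:,:2].astype(np.float32)))
print("button",at_z("top",[[348,243]],.196),"bar",at_z("top",[[355,198]],.228),"jar",at_z("top",[[281,270]],.085))
E
```

```text
board ((0.5847286581993103, 0.21556003391742706), (0.24808351695537567, 0.2170684039592743), 9.439047813415527)
button [[ 0.49990656 -0.16380616  0.196     ]] bar [[ 0.58801298 -0.17586073  0.228     ]] jar [[ 0.44359522 -0.01699335  0.085     ]]
```

View pics/a.png

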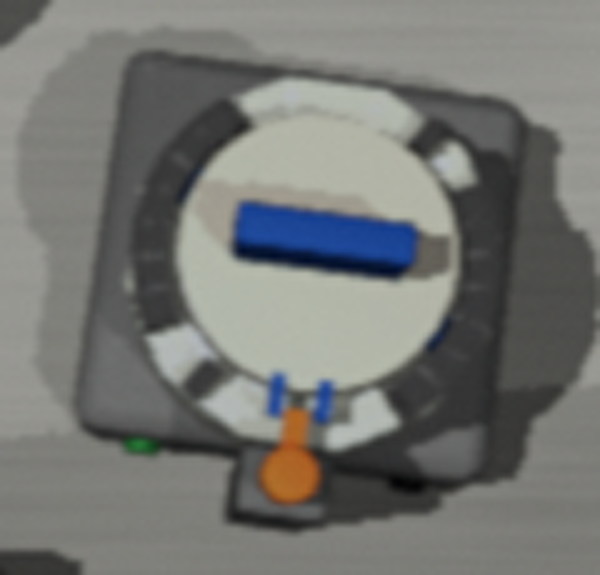

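View pics/b.png

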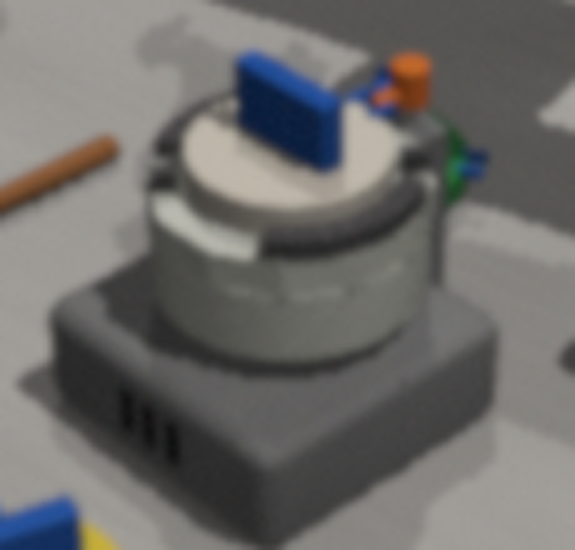

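The crops show the white lid with the blue bar in the chopper. In crop a the button top is at (290,475), the disc's centre is about (319,252), and the bar's upper edge runs from (237,203) to (417,225).

```bash
python3 - <<'E'
from h import *
T=lambda p:(np.array(p,float)+.5)/5-.5+[290,150]
S=lambda p:(np.array(p,float)+.5)/5-.5+[250,140]
for n in("top","scene"):
    K,D,R,r,t=cam(n); print(n,"cam at",-R.T@t)
print("lid disc",at_z("top",T([[319,252]]),.183), "w",at_z("top",T([[178,252],[460,252],[319,112],[319,393]]),.183)[:,:2])
b=at_z("top",T([[290,475]]),.196);print("btn",b)
print("btn scene",at_z("scene",S([[411,67]]),.196))
p=at_z("top",T([[237,203],[417,225],[413,268],[235,250]]),.228);print("bar",p[:,:2],p.mean(0),np.degrees(np.arctan2(*(p[0]-p[1])[1::-1])))
p=at_z("scene",S([[247,55],[340,118],[328,124],[238,62]]),.228);print("bar sc",p[:,:2],p.mean(0))
p=at_z("top",T([[130,55],[522,105],[490,480],[80,430]]),.075);print("base",p[:,:2],p.mean(0))
E
```

```text
top cam at [ 0.44848156 -0.1104699   1.01276743]
scene cam at [1.46413843 0.56988516 0.94679955]
lid disc [[ 0.59166817 -0.17619584  0.183     ]] w [[ 0.59103267 -0.11636709]
 [ 0.59230396 -0.2361185 ]
 [ 0.65271725 -0.17640266]
 [ 0.53171189 -0.17600056]]
btn [[ 0.4966364  -0.16298421  0.196     ]]
btn scene [[ 0.50084014 -0.16041048  0.196     ]]
bar [[ 0.60358554 -0.13963655]
 [ 0.59534915 -0.21214278]
 [ 0.57779369 -0.2103264 ]
 [ 0.58435897 -0.13890912]] [ 0.59027184 -0.17525371  0.228     ] 83.51922885876019
bar sc [[ 0.59014541 -0.20799121]
 [ 0.60716686 -0.12698229]
 [ 0.61581756 -0.12823525]
 [ 0.59893162 -0.20700278]] [ 0.60301536 -0.16755288  0.228     ]
base [[ 0.70683808 -0.09282919]
 [ 0.68393087 -0.28384894]
 [ 0.50231221 -0.26491441]
 [ 0.52392749 -0.07169732]] [ 0.60425216 -0.17832247  0.075     ]
```

The measurements agree: the button-to-axis distance comes out at 95.9 mm against the given 96, and the chopper's yaw is about -7° with its axis at (0.590, -0.176). Now I'll press the button.

```bash
python3 - <<'E'
from h import *
Y=-7; B=np.array([0.4965,-0.1635])-.001*np.array([.99,-.12])
robot.set_gripper(0)
robot.move_pose([*B,.33],[180,0,Y+180])
print(robot.tip_reach)
def st(s):
    o=robot.observe(); print(s,o["time"],o["tool_pos"].round(4),o["tcp_rot"].round(2),o["ft_force"].round(2),o["torque"].round(2),o["q"].round(1),o["gripper_width"])
st("above")
robot.line_to([*B,.200+.073],vel=.08,guard=10)
st("near")
g=robot.line_to([*B,.1835+.073],vel=.012,guard=14)
print(g); st("press")
robot.line_to([*B,.33],vel=.1); st("up")
cv2.imwrite("pics/c.png",cv2.resize(robot.grab_frame("scene")[140:250,250:365],None,fx=5,fy=5,interpolation=2))
E
```

```text
0.0726
above 2.725 [ 0.4954 -0.1639  0.3299] [-1.8000e+02 -1.0000e-02  1.7291e+02] [ 0.22 -0.08 -0.81] [-0.05  0.01 -0.04] [-32.7  -7.3  -4.9  92.4  -0.  -25.6] 0.00021994661923425808
near 3.5833 [ 0.4957 -0.1635  0.2735] [-1.7998e+02  4.0000e-02  1.7300e+02] [0.12 0.35 0.87] [-0.05  0.01 -0.03] [-32.6  -8.  -11.4  86.6  -0.  -25.6] -0.00015886264741564723
True
press 4.65 [ 0.4956 -0.1634  0.2596] [-1.7998e+02  3.0000e-02  1.7300e+02] [-1.5   0.12  5.42] [ 0.08  0.24 -0.03] [-32.6  -8.  -12.9  85.1  -0.  -25.6] 0.00017677923148054058
up 5.5083 [ 0.4954 -0.1633  0.3293] [ 1.7999e+02 -4.0000e-02  1.7300e+02] [-0.29  1.06 -0.14] [ 0.   -0.03  0.01] [-32.6  -7.3  -4.9  92.4  -0.  -25.6] -3.132336967110443e-06
```

View pics/c.png

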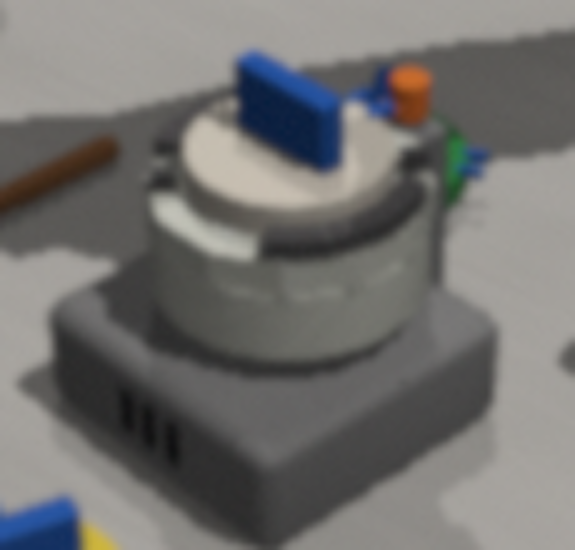

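The tip stopped at 187 mm, so the button is fully down at 9 mm, and the picture shows it lower. Next I'll grasp the bar, closing in small steps and yielding sideways.

```bash
python3 - <<'E'
from h import *
Y=-7; A=np.array([0.591,-0.1757]); ex=np.array([np.cos(np.radians(Y)),np.sin(np.radians(Y))])
robot.set_gripper(.085)
robot.move_pose([*A,.33],[180,0,Y+90])
o=robot.observe(); print(o["q"].round(1),o["tool_pos"].round(4),o["tcp_rot"].round(1))
print(robot.line_to([*A,.267],vel=.06,guard=8))
robot.set_gripper(.032); robot.pause(.1)
f0=robot.observe()["ft_force"]; print(f0.round(2))
c=A.copy(); w=.028
while w>.010:
    robot.set_gripper(w)
    o=robot.observe(); f=(o["ft_force"]-f0)[:2]@ex
    print(round(w,3),round(o["gripper_width"],4),round(f,2),o["gripper_force"],(o["ft_force"]-f0).round(1),round(o["time"],2))
    if abs(f)>3: 
        c=c+ex*np.sign(f)*.001; robot.line_to([*c,.267],vel=.02); continue
    if o["gripper_width"]>w+.003: break
    w-=.002
o=robot.observe(); print(o["tool_pos"],o["torque"].round(2),o["gripper_width"],c)
E
```

```text
[-28.7   9.4  12.   92.6   0.   68.2] [ 0.5909 -0.1757  0.33  ] [-180.    -0.    83.1]
False
[-0.07 -0.06 -0.33]
0.028 0.0282 -0.35 0.0 [-0.3  0.   0.7] 9.88
0.026 0.0262 -0.96 0.0 [-0.9  0.6 -0.1] 10.09
0.024 0.024 -0.1 0.0 [-0.1  0.2 -0.3] 10.31
0.022 0.0222 -0.59 0.0 [-0.6  0.3  1.4] 10.53
0.02 0.0199 2.42 1.1125083267688751 [ 2.4 -0.1  0.4] 10.74
0.018 0.0179 2.03 1.3216789439320564 [ 2.  -0.2  1. ] 10.96
0.016 0.0172 1.89 58.552120327949524 [2.  0.9 2.4] 11.18
0.014 0.0173 2.92 58.68303894996643 [3.  0.5 4.3] 11.39
[ 0.59113506 -0.17575563  0.26730775] [-0.02 -0.53  0.02] 0.01732843168858428 [ 0.591  -0.1757]
```

The bar is gripped (17.3 mm) with only small forces. Now I'll turn the lid compliantly.

```bash
cat > turn.py <<'E'
from h import *
def turn(a0,a1,c,step,base,z=.267,Y=-7):
    "turn from a0 to a1 deg, yielding sideways; stop on a torque rise"
    T=list(base); a=a0
    while a<a1:
        a=min(a+step,a1); robot.line_to([*c,z],vel=.05,rotation=[180,0,Y+90+a])
        o=robot.observe(); f=o["ft_force"]; t=o["torque"][2]; T.append(t)
        print(a,round(o["time"],2),f.round(1),round(t,2),(c*1000).round(1),o["tcp_rot"][2].round(2))
        m=np.median(T[-12:-1])
        if abs(t-m)>.3: print("torque rise"); return a,c,z,T,True
        if np.linalg.norm(f)>18: print("force"); return a,c,z,T,False
        if np.linalg.norm(f[:2])>2: c=c+np.clip(f[:2]*.00012,-.001,.001)
        if abs(f[2])>4: z+=np.clip(f[2]*.00004,-.0003,.0003)
    return a,c,z,T,False
E
python3 - <<'E'
from turn import *
r=turn(0,10,np.array([.591,-.1757]),2,[0.02]); print(r[:3])
E
```

```text
2 11.64 [0.7 0.6 6.3] 0.17 [ 591.  -175.7] 84.98
4 11.89 [-0.5 -0.3  3.6] 0.2 [ 591.  -175.7] 86.94
6 12.14 [-1.7 -0.3  5.2] 0.16 [ 591.  -175.7] 88.93
8 12.39 [-1.  -0.4  3.2] 0.25 [ 591.  -175.7] 90.92
10 12.64 [-0.5  0.7  3.1] 0.19 [ 591.  -175.7] 92.93
(10, array([ 0.591 , -0.1757]), np.float64(0.26745897810663855))
```

```bash
python3 - <<'E'
from turn import *
a,c,z,T,s=turn(10,44,np.array([.591,-.1757]),2,[.17,.2,.16,.25,.19],.26746)
if not s and a==44: a,c,z,T,s=turn(44,88,c,1,T,z)
print(a,c,z,s)
o=robot.observe(); print(o["gripper_width"],o["tool_pos"],o["torque"].round(2))
E
```

```text
12 12.89 [-1.2  0.1  2.8] 0.21 [ 591.  -175.7] 94.93
14 13.14 [1.  0.1 2.1] 0.13 [ 591.  -175.7] 96.94
16 13.39 [ 0.2 -0.1  1.3] 0.2 [ 591.  -175.7] 98.93
18 13.64 [-0.8  0.2  0.6] 0.15 [ 591.  -175.7] 100.93
20 13.89 [ 0.4 -0.6  0.7] 0.15 [ 591.  -175.7] 102.93
22 14.14 [-1.1  0.3 -0.1] 0.08 [ 591.  -175.7] 104.93
24 14.39 [-0.1  0.9 -1. ] 0.1 [ 591.  -175.7] 106.93
26 14.64 [ 0.5 -0.6 -0.5] 0.03 [ 591.  -175.7] 108.92
28 14.89 [-0.2  0.7 -1.3] 0.03 [ 591.  -175.7] 110.92
30 15.14 [ 0.3  0.7 -1.7] 0.07 [ 591.  -175.7] 112.92
32 15.39 [ 0.9  0.  -1.6] -0.02 [ 591.  -175.7] 114.92
34 15.64 [-0.2 -0.3 -2.5] 0.0 [ 591.  -175.7] 116.92
36 15.89 [ 0.  -1.5 -3.9] 0.02 [ 591.  -175.7] 118.92
38 16.14 [ 0.8 -0.3 -3.2] 0.02 [ 591.  -175.7] 120.92
40 16.39 [ 1.2 -0.1 -5.2] 0.06 [ 591.  -175.7] 122.92
42 16.64 [ 1.4 -0.1 -2.8] 0.05 [ 591.  -175.7] 124.92
44 16.89 [ 1.7  0.5 -2.3] 0.01 [ 591.  -175.7] 126.92
45 17.14 [ 1.1  0.3 -1.9] -0.04 [ 591.  -175.7] 127.97
46 17.39 [ 2.1  1.3 -1.9] -0.01 [ 591.  -175.7] 128.99
47 17.64 [ 0.2 -0.  -1.4] 0.09 [ 591.3 -175.5] 129.99
48 17.89 [-1.   0.4 -0.2] 
[... 410 characters left out ...]
  0.7  2.1] 0.03 [ 591.3 -175.5] 139.0
57 20.14 [-0.3  0.7  2.3] 0.02 [ 591.3 -175.5] 140.0
58 20.39 [-0.1  0.   2.5] 0.03 [ 591.3 -175.5] 141.0
59 20.64 [ 0.2 -0.5  3. ] 0.03 [ 591.3 -175.5] 142.0
60 20.89 [0.1 0.6 3.2] -0.01 [ 591.3 -175.5] 143.0
61 21.14 [0.5 1.  4. ] 0.01 [ 591.3 -175.5] 144.0
62 21.39 [-0.1  0.3  3.9] -0.02 [ 591.3 -175.5] 145.0
63 21.64 [0.5 0.3 4.8] -0.02 [ 591.3 -175.5] 146.0
64 21.89 [0.7 1.6 3. ] -0.03 [ 591.3 -175.5] 147.0
65 22.14 [2.6 1.1 2.6] -0.01 [ 591.3 -175.5] 148.0
66 22.39 [2.  1.8 0.5] -0.3 [ 591.6 -175.4] 148.99
torque rise
66 [ 0.5915642  -0.17541091] 0.2674428386163619 True
0.017054264951084655 [ 0.59162468 -0.17519465  0.26733412] [ 0.63 -0.57 -0.3 ]
```

The torque rise has the opposing sign. I'll confirm it with a half-degree more, then back off slightly and lift gently with a guard.

```bash
python3 - <<'E'
from h import *
c=np.array([.5915,-.1755]); z=.2674
def st(s):
    o=robot.observe(); print(s,round(o["time"],2),o["tool_pos"].round(4),o["tcp_rot"].round(2),o["ft_force"].round(1),o["torque"].round(2))
    return o["torque"][2]
for a in (66.6,67.2,67.8):
    robot.line_to([*c,z],vel=.05,rotation=[180,0,83+a]); t=st(a)
    if t<-.55: break
else: raise SystemExit("no stop")
a-=.9
robot.line_to([*c,z],vel=.05,rotation=[180,0,83+a]); st("back")
robot.pause(.15)
for dz in (.003,.006,.010,.015,.022):
    g=robot.line_to([*c,z+dz],vel=.012,guard=9); st((dz,g))
    if g: break
E
```

```text
66.6 22.64 [ 0.5917 -0.1751  0.2674] [179.93   0.   149.61] [3.1 4.6 1.6] [ 0.94 -0.86 -0.73]
back 22.89 [ 0.5916 -0.1753  0.2674] [179.97   0.   148.75] [3.2 3.9 1.7] [ 0.75 -0.73 -0.23]
(0.003, True) 23.36 [ 0.5915 -0.175   0.2688] [ 1.7993e+02 -1.0000e-01  1.4872e+02] [ 2.3 -0.3 -1.3] [ 0.14 -0.63 -0.09]
```

```bash
python3 - <<'E'
from h import *
c=np.array([.5915,-.1752]); z=.2676
def st(s):
    o=robot.observe(); print(s,round(o["time"],2),o["tool_pos"].round(4),o["tcp_rot"].round(2),o["ft_force"].round(1),o["torque"].round(2))
    return o
robot.line_to([*c,z],vel=.03,rotation=[180,0,83+66.3]); f=st("turn")["ft_force"]
for i in range(3):
    c=c+np.clip(f[:2]*.00012,-.0008,.0008); robot.line_to([*c,z],vel=.03); f=st(c)["ft_force"]
for dz in (.0005,.001,.0015,.002,.0025,.003,.004,.005):
    g=robot.line_to([*c,z+dz],vel=.008,guard=12); f=st((dz,g))["ft_force"]
    if g or f[2]<-14: break
E
```

```text
turn 23.61 [ 0.5917 -0.1749  0.2674] [179.96   0.   149.34] [ 4.2  3.6 -0. ] [ 0.65 -0.87 -0.5 ]
[ 0.59200871 -0.17476826] 23.86 [ 0.592  -0.1747  0.2674] [ 1.8000e+02 -2.0000e-02  1.4933e+02] [ 2.7  2.2 -1.6] [ 0.52 -0.69 -0.23]
[ 0.59232929 -0.17450887] 24.11 [ 0.5921 -0.1746  0.2673] [-1.7998e+02 -3.0000e-02  1.4930e+02] [ 1.2  1.4 -2. ] [ 0.25 -0.33 -0.14]
[ 0.59247855 -0.17434   ] 24.36 [ 0.5923 -0.1744  0.2674] [-1.7998e+02 -3.0000e-02  1.4930e+02] [ 1.   0.2 -2.7] [ 0.05 -0.17 -0.08]
(0.0005, False) 24.61 [ 0.5923 -0.1743  0.2679] [-1.7999e+02 -3.0000e-02  1.4930e+02] [ 0.   0.2 -5. ] [ 0.05 -0.12  0.03]
(0.001, False) 24.86 [ 0.5924 -0.1744  0.2686] [-179.99   -0.    149.3 ] [ 0.   0.6 -3.6] [ 0.04 -0.    0.06]
(0.0015, False) 25.11 [ 0.5925 -0.1743  0.2692] [-180.     0.   149.3] [ 0.8 -0.4 -3.1] [ 0.05  0.01 -0.01]
(0.002, False) 25.36 [ 0.5925 -0.1744  0.2696] [-1.800e+02  1.000e-02  1.493e+02] [ 0.2 -0.3 -3.3] [-0.05  0.04 -0.03]
(0.0025, False) 25.61 [ 0.5925 -0.1744  0.2702] [-1.800e+02  1.000e-02  1.493e+02] [ 0.8 -0.2 -3.5] [-0.    0.   -0.04]
(0.003, False) 25.86 [ 0.5925 -0.1744  0.2707] [1.800e+02 1.000e-02 1.493e+02] [ 0.2 -0.8 -3.3] [-0.01  0.01 -0.  ]
(0.004, False) 26.13 [ 0.5925 -0.1743  0.2717] [-1.800e+02  1.000e-02  1.493e+02] [ 0.3 -0.1 -4.1] [-0.02  0.05  0.02]
(0.005, False) 26.41 [ 0.5925 -0.1744  0.2727] [-1.800e+02  1.000e-02  1.493e+02] [ 0.3 -0.3 -3.8] [-0.   -0.01  0.02]
```

It's free: the steady load is about 3.5 N, which is the lid's weight. Now I'll lift it, check with a picture, and carry it over the board.

```bash
python3 - <<'E'
from h import *
c=np.array([.5925,-.1744])
def st(s):
    o=robot.observe(); print(s,round(o["time"],2),o["tool_pos"].round(4),o["ft_force"].round(1),o["torque"].round(2),round(o["gripper_width"],4))
print(robot.line_to([*c,.30],vel=.03,guard=9)); st("lift")
print(robot.line_to([*c,.37],vel=.08,guard=12)); st("up")
robot.line_to([.585,.2156,.37],vel=.15); st("over")
print(robot.line_to([.585,.2156,.17],vel=.1,guard=12)); st("low")
cv2.imwrite("pics/d.png",robot.grab_frame("scene"))
E
```

```text
False
lift 27.48 [ 0.5924 -0.1744  0.2997] [ 0.4 -0.1 -3.3] [ 0.05  0.03 -0.03] 0.0174
False
up 28.5 [ 0.5924 -0.1744  0.3693] [ 0.   1.  -3.1] [ 0.01 -0.    0.01] 0.0173
over 31.25 [0.5851 0.2152 0.37  ] [-0.2 -1.  -2.4] [0.01 0.   0.01] 0.0175
False
low 33.4 [0.5853 0.2156 0.1705] [ 1.1 -0.8 -3.6] [ 0.02 -0.06 -0.02] 0.0174
```

View pics/d.png

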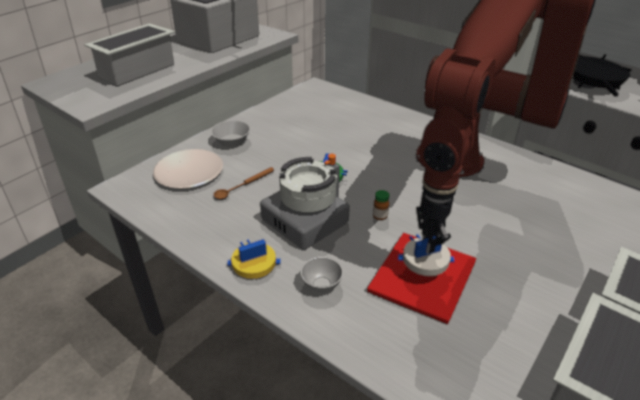

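The lid at (428,255) hangs upright over the board, and the chopper is open with nothing else disturbed. Now I'll set the lid down gently.

```bash
python3 - <<'E'
from h import *
def st(s):
    o=robot.observe(); print(s,round(o["time"],2),o["tool_pos"].round(4),o["ft_force"].round(1),o["torque"].round(2),round(o["gripper_width"],4)); return o
p=[.585,.2156]
robot.line_to([*p,.143],vel=.05)
g=robot.line_to([*p,.128],vel=.01,guard=5); o=st(("touch",g))
if g:
    robot.pause(.2); st("rest"); z=o["tool_pos"][2]
    for w in (.022,.030,.05): robot.set_gripper(w); st(w)
    robot.set_gripper(.085)
    print(robot.line_to([*p,z+.15],vel=.08,guard=5)); robot.pause(.5); st("clear")
    cv2.imwrite("pics/e.png",cv2.resize(robot.grab_frame("scene")[120:330,240:490],None,fx=3,fy=3,interpolation=2))
E
```

```text
('touch', True) 35.0 [0.5849 0.2156 0.1353] [-0.4 -0.1  5. ] [-0.03  0.06 -0.04] 0.0169
rest 35.2 [0.5849 0.2156 0.1353] [ 0.5 -0.2  4.7] [0.02 0.03 0.03] 0.0172
0.022 35.42 [0.5841 0.2155 0.1339] [-0.6  0.4 -0.8] [-0.01  0.06  0.03] 0.022
0.03 35.67 [0.5841 0.2155 0.1338] [0.1 0.7 0.8] [-0.06  0.02  0.03] 0.03
0.05 36.01 [0.5841 0.2155 0.1339] [-0.3  0.4  0.9] [-0.01 -0.01 -0.03] 0.0503
False
clear 38.99 [0.585  0.2156 0.2853] [0.2 0.2 0.4] [ 0.04  0.02 -0.01] 0.0851
```

View pics/e.png

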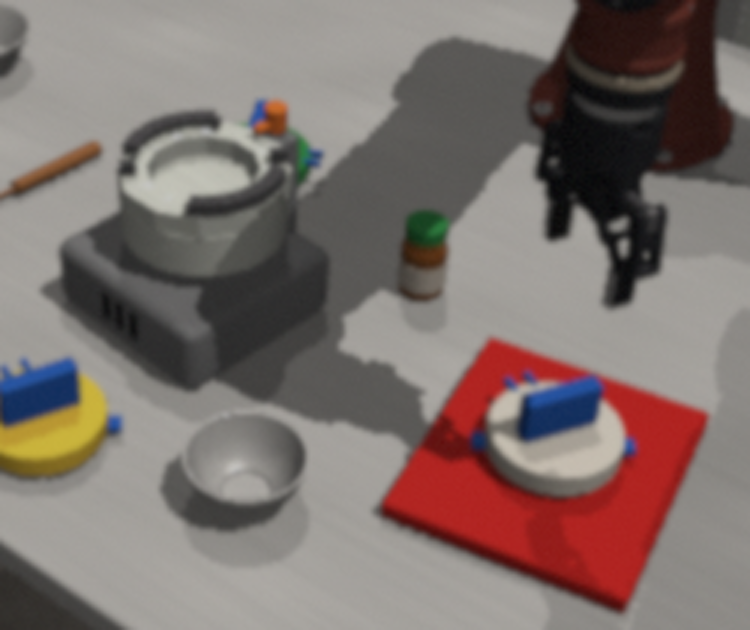

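The lid stands flat and wholly on the board at about (555,435), the gripper is clear, and the bowl, jar and spoon are in place.

```bash
python3 -c "
from plant import robot
print(robot.job_done())"
```

```text
the job is handed in; nothing more can be done
None
```

The job is handed in at about 39 s: I pressed the button fully down, turned the lid about 66° anticlockwise to its stop, lifted it off and set it down upright near the middle of the red board; the bowl, jar and spoon look undisturbed in the last picture, and no verdict was returned.

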